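# Find the full tin of bearing balls by weight and hold it up

## Robot

A 7-joint arm with a two-finger parallel gripper is mounted at the origin on the work surface. World frame = base frame: x ahead of the robot, y to its left, z up, the work surface at z = 0. Lengths are in m, angles in rad, forces in N, time in s.
With the tool pointing down it reaches from about 0.425 to 0.925 m from the base axis. Payload 6.8 kg.
Tool frame: the origin (TCP) lies midway between the tips of the shut fingers; the grasp point (between the pads) lies 19 mm behind it; z points along the fingers, y is the direction in which the jaws open and shut (so a half turn about z gives the same grasp; the last joint's range is limited). The gripper opens to 85 mm and grips with 20 to 120 N. Pads are 22 mm wide; open, the fingers measure 114 mm over their backs; the gripper's body (76 mm by 85 mm) begins 54 mm behind the grasp point. The pads swing forward as they close: fully open they stand 13 mm farther back than shut.
Start: joints at [-1.296, 0.477, 0.022, 1.555, -0.011, 1.109, -0.083], TCP at [0.252, 0.626, 0.231] pointing down, gripper open.
Joint ranges: [-2.96, 2.96], [-0.34, 2.1], [-1.41, 1.46], [0.24, 2.44], [-1.37, 4.51], [0.17, 1.92], [-2.96, 2.96]. Speed limits (rad/s): [2.39, 2.39, 3.14, 3.14, 3.14, 3.14, 3.14].

## Interface

Orientations are given as a unit quaternion [w, x, y, z].
In Python, from station import bot, vision gives the robot as it stands.
- The arm moves only by the tool move_arm, never from a script. Its argument "increments" is text: rows parted by semicolons, each of 7 numbers parted by spaces: the opening, from 0 (shut) to 1 (fully open), then the shift along the world's x, y, z in mm, then the turn, a rotation vector about the world's x, y, z in rad. In form: grip x y z rx ry rz; .... A call has exactly 8 rows; each row shifts and turns the commanded pose from where the row before left it; what a row does not reach is not made up. A row lasts 1/8 s, in which the tool goes at most 62.5 mm and 10.7 degrees, less where a joint would pass 70% of its speed; a pose out of reach is approached as far as the arm can. A call with a gripper value outside its range is refused whole. The fingers move at their own pace and stop on an object; "newtons" is the grip in N (left out, the last holds). Time passes only in rows, so rows that do not move let the fingers close, or fill a call up. It gives the time, the measured TCP pose, the force and the opening at its end, in the units of the state.
- bot.get_obs(): the state, without advancing time (a new reading comes with each control period).
- vision.read_camera(name): name is "side" or "top"; returns (picture, depth): 400x640x3 uint8, red, green, blue; 400x640 float32, m along the optical axis (not along the pixel's ray), 0 where there is no reading.
- vision.calibration(name): a dict with "fx", "fy", "cx", "cy" (pixels), "R" (3x3) and "t" (3): a world point X has camera coordinates R X + t. Camera axes: x right, y down, z forward; pixel columns grow to the right and rows downward; lengths in m; the calibration is good to about 2 mm. A picture is of the moment at which its call begins. calibration takes no time and is no camera call.
- bot.hand_in(): hands the job in, once; it reports no verdict.
The state is a dict: "t": time; "q": joint angles; "joint_vel": joint speeds; "joint_torque": joint torques, N m; "eef_pos": TCP position; "tool_rot": TCP orientation; "contact_force": force on the tool from outside, world axes, zero at the start; "torque": the same for the moment, N m; "gripper_width": opening from 0.0 (shut) to 1.0 (fully open).
Only numpy, scipy, OpenCV 4.12 (cv2) and the standard library are available. Lean on these libraries where they do the work, as an engineer would, in place of code of your own. Each camera call takes 0.05 s, during which the arm holds its last target.

## Task

Slide the rack's keeper carriage away from the robot until it is fully home against its rear stops, which frees the three closed tins of bearing balls. Heft the tins one at a time, from the robot's left to its right, lifting each clear of the rack by the gripper alone and standing it back upright on a cork disc, to find by feel the heaviest (the full one). Finish while holding the heaviest tin upright in the gripper, about 100 mm above the rack's board, with the other two standing on their discs, the carriage still at its stops, no tin ever tipped over and the other things on the crate left where they are.

Things in the scene. Friction and masses are not known exactly. Their poses are not given: they have to be found in the camera images.
- rack: fixed plywood travel rack on the upturned blue crate (flat top 100 mm above the table). Origin: underside of the board below the middle tin's place. Its x axis runs level away from the robot (the carriage's opening direction), y along the row of tins to the robot's left, z up. Board 12 mm thick, x -50 to 140 mm, y -205 to 205 mm; two low side rails (top 26 mm above the origin) at y +-192 mm with 46 mm tall rear stops at their far ends
- place_left (a point): the centre of the left (+y) cork disc (70 mm across, flush) on top of the rack's board, where a tin stands, 115 mm from the middle one; axes as the rack's
- place_middle (a point): the centre of the middle cork disc (70 mm across, flush) on top of the rack's board, where a tin stands; axes as the rack's
- place_right (a point): the centre of the right (-y) cork disc (70 mm across, flush) on top of the rack's board, where a tin stands, 115 mm from the middle one; axes as the rack's
- keeper (a joint): travel in m of the keeper carriage along the rack's +x on its side rails: 0 = crossbar right over the tins, 0.105 = against the rear stops; starts between 0 and 0.03. It slides with about 3 N of friction and stays where it is left. Its aluminium crossbar (30 mm wide in x, 400 mm long in y, 10 mm thick) passes 5 mm above the tin lids, its top 97 mm above the rack's origin; at the stops it lies 105 mm beyond the row of tins
- keeper_grip (a point): top centre of the black grip block that stands on the middle of the crossbar: 20 mm (x) by 24 mm (y), 34 mm tall from the bar's top; its top is 131 mm above the rack's origin. Moves with the carriage; axes as the rack's
- tin_f: a plain closed steel tin of bearing balls, a cylinder 56 mm in diameter and 70 mm tall, standing upright; origin at the centre of its underside. All three tins look the same and stand in random order; they weigh 0.2 to 0.9 kg, the heaviest at least 0.15 kg more than either other
- tin_k: a plain closed steel tin of bearing balls, a cylinder 56 mm in diameter and 70 mm tall, standing upright; origin at the centre of its underside. All three tins look the same and stand in random order; they weigh 0.2 to 0.9 kg, the heaviest at least 0.15 kg more than either other
- tin_p: a plain closed steel tin of bearing balls, a cylinder 56 mm in diameter and 70 mm tall, standing upright; origin at the centre of its underside. All three tins look the same and stand in random order; they weigh 0.2 to 0.9 kg, the heaviest at least 0.15 kg more than either other
- saucer: white ceramic saucer, 100 mm across, 16 mm high, left of the rack; origin: centre of its underside (bystander, leave it alone)
- gauge_head: aluminium pump gauge head lying dial up, 60 mm across, 26 mm high, with a stub to its -x, right of the rack; origin: centre of its underside (bystander, leave it alone)
- cone_spanner: flat steel cone spanner, 165 mm long (y), 26 mm wide, 5 mm thick, lying in front of the rack; origin: centre of its underside (bystander, leave it alone)
- parts_case: black plastic parts case with a clip latch, 100 x 160 mm, 45 mm high, behind the rack; origin: centre of its underside (bystander, leave it alone)
- oil_bottle: small grey plastic oil bottle, 44 mm across, 95 mm tall, behind the rack; origin: centre of its underside (bystander, leave it alone)
- locknut: steel locknut 20 mm across, 8 mm high, on the board between the left and middle tins, 33 mm nearer the robot than the row; origin: centre of its underside (bystander, leave it alone)
- axle_cone: steel axle cone 18 mm across, 13 mm high, on the board between the middle and right tins, 33 mm nearer the robot than the row; origin: centre of its underside (bystander, leave it alone)
Things that resemble listed ones, but are neither listed nor needed, are in the scene too. What is shaped like the tin_f but green is not meant.

How it is judged:
On the way, in this order (a step that is already met when the one before it is completed fails the run):
1. the keeper carriage is slid fully home against its rear stops (within 10 mm) (value of joint keeper above 0.095 m), for 0.2 s.
2. the tin of the left place is lifted in the gripper, at least 18 mm clear of the board (value of joint keeper above 0.092 m and ((z of tin_f in the frame of rack above 0.03 m and contact force between tin_f and the fingers above 0.5 N and contact force between tin_f and rack below 0.1 N) or (z of tin_k in the frame of rack above 0.03 m and contact force between tin_k and the fingers above 0.5 N and contact force between tin_k and rack below 0.1 N) or (z of tin_p in the frame of rack above 0.03 m and contact force between tin_p and the fingers above 0.5 N and contact force between tin_p and rack below 0.1 N)) and not ((horizontal distance between tin_f and place_left below 0.035 m and z of tin_f in the frame of rack below 0.03 m) or (horizontal distance between tin_k and place_left below 0.035 m and z of tin_k in the frame of rack below 0.03 m) or (horizontal distance between tin_p and place_left below 0.035 m and z of tin_p in the frame of rack below 0.03 m))), for 0.2 s.
3. the tin of the middle place is lifted in the gripper, at least 18 mm clear of the board (value of joint keeper above 0.092 m and ((z of tin_f in the frame of rack above 0.03 m and contact force between tin_f and the fingers above 0.5 N and contact force between tin_f and rack below 0.1 N) or (z of tin_k in the frame of rack above 0.03 m and contact force between tin_k and the fingers above 0.5 N and contact force between tin_k and rack below 0.1 N) or (z of tin_p in the frame of rack above 0.03 m and contact force between tin_p and the fingers above 0.5 N and contact force between tin_p and rack below 0.1 N)) and not ((horizontal distance between tin_f and place_middle below 0.035 m and z of tin_f in the frame of rack below 0.03 m) or (horizontal distance between tin_k and place_middle below 0.035 m and z of tin_k in the frame of rack below 0.03 m) or (horizontal distance between tin_p and place_middle below 0.035 m and z of tin_p in the frame of rack below 0.03 m))), for 0.2 s.
4. the tin of the right place is lifted in the gripper, at least 18 mm clear of the board (value of joint keeper above 0.092 m and ((z of tin_f in the frame of rack above 0.03 m and contact force between tin_f and the fingers above 0.5 N and contact force between tin_f and rack below 0.1 N) or (z of tin_k in the frame of rack above 0.03 m and contact force between tin_k and the fingers above 0.5 N and contact force between tin_k and rack below 0.1 N) or (z of tin_p in the frame of rack above 0.03 m and contact force between tin_p and the fingers above 0.5 N and contact force between tin_p and rack below 0.1 N)) and not ((horizontal distance between tin_f and place_right below 0.035 m and z of tin_f in the frame of rack below 0.03 m) or (horizontal distance between tin_k and place_right below 0.035 m and z of tin_k in the frame of rack below 0.03 m) or (horizontal distance between tin_p and place_right below 0.035 m and z of tin_p in the frame of rack below 0.03 m))), for 0.2 s.
At the end, for the whole second after the job is handed in: The gripper holds the heaviest tin still, upright (0.3 rad), its underside at least 70 mm above the board, clear of the rack; the other two stand upright, untouched, each within 25 mm of a cork disc's centre; the carriage is still within 13 mm of its stops (value of joint keeper above 0.092 m and ((z of tin_f in the frame of rack above 0.082 m and angle between tin_f's own z axis and vertical below 0.3 rad and contact force between tin_f and the fingers above 1 N and contact force between tin_f and rack below 0.1 N and linear speed of tin_f below 0.05 m/s and (horizontal distance between tin_k and place_left below 0.025 m or horizontal distance between tin_k and place_middle below 0.025 m or horizontal distance between tin_k and place_right below 0.025 m) and z of each of tin_k, tin_p in the frame of rack below 0.017 m and angle between each of tin_k, tin_p's own z axis and vertical below 0.1 rad and contact force between each of tin_k, tin_p and the fingers below 0.1 N and contact force between each of tin_k, tin_p and rack below 5.4 N and (horizontal distance between tin_p and place_left below 0.025 m or horizontal distance between tin_p and place_middle below 0.025 m or horizontal distance between tin_p and place_right below 0.025 m)) or (z of tin_k in the frame of rack above 0.082 m and angle between tin_k's own z axis and vertical below 0.3 rad and contact force between tin_k and the fingers above 1 N and contact force between tin_k and rack below 0.1 N and linear speed of tin_k below 0.05 m/s and (horizontal distance between tin_f and place_left below 0.025 m or horizontal distance between tin_f and place_middle below 0.025 m or horizontal distance between tin_f and place_right below 0.025 m) and z of each of tin_f, tin_p in the frame of rack below 0.017 m and angle between each of tin_f, tin_p's own z axis and vertical below 0.1 rad and contact force between each of tin_f, tin_p and the fingers below 0.1 N and contact force between each of tin_f, tin_p and rack below 5.4 N and (horizontal distance between tin_p and place_left below 0.025 m or horizontal distance between tin_p and place_middle below 0.025 m or horizontal distance between tin_p and place_right below 0.025 m)) or (z of tin_p in the frame of rack above 0.082 m and angle between tin_p's own z axis and vertical below 0.3 rad and contact force between tin_p and the fingers above 1 N and contact force between tin_p and rack below 0.1 N and linear speed of tin_p below 0.05 m/s and (horizontal distance between tin_f and place_left below 0.025 m or horizontal distance between tin_f and place_middle below 0.025 m or horizontal distance between tin_f and place_right below 0.025 m) and z of each of tin_f, tin_k in the frame of rack below 0.017 m and angle between each of tin_f, tin_k's own z axis and vertical below 0.1 rad and contact force between each of tin_f, tin_k and the fingers below 0.1 N and contact force between each of tin_f, tin_k and rack below 5.4 N and (horizontal distance between tin_k and place_left below 0.025 m or horizontal distance between tin_k and place_middle below 0.025 m or horizontal distance between tin_k and place_right below 0.025 m)))); the arm keeps its last pose, push and grip.
It fails at once if a tin is tipped over (more than 0.6 rad) (angle between any of tin_f, tin_k, tin_p's own z axis and vertical above 0.6 rad).
It fails at once if another thing on the crate is moved by more than 30 mm (distance of any of saucer, gauge_head, cone_spanner, parts_case, oil_bottle, locknut, axle_cone from where it was at the start of the episode above 0.03 m).
It also fails if it takes over 64 s, if anything falls off the work surface, if the arm or the gripper's body presses on something with over 40 N, if the wrist force passes 120 N, or if a joint passes its speed limit or range.

## Working session

There is one attempt and no reset: what is moved stays moved. The work goes in short steps, Python scripts to look and compute and a tool call to move; the robot and the scene stay as the last step left them, time stands still between calls to the robot, and variables do not carry over. Pictures are saved under pics/ and viewed, and the job is handed in when it is done.

Besides the shell and the picture viewer there is one more tool, called after "Call:" as name(argument=value, ...), one argument or row to a line, values as JSON. move_arm: Moves the arm, as the interface text tells. Its arguments: {"type":"object","properties":{"increments":{"type":"string"},"newtons":{"type":"number"}},"required":["increments"]}

```bash
ls; mkdir -p pics; python3 - <<'E'
from station import bot, vision
import cv2, numpy as np
for n in("side","top"):
    p,d=vision.read_camera(n); np.savez(f"pics/{n}0.npz",p=p,d=d)
    cv2.imwrite(f"pics/{n}0.png",p[:,:,::-1]); c=vision.calibration(n); print(n,c)
print(bot.get_obs())
E
```

```text
pics
side {'fx': 366.20622977279953, 'fy': 366.20622977279953, 'cx': 313.5774146441656, 'cy': 191.90136369900466, 'R': array([[ 0.92744282, -0.37368027, -0.01458989],
       [-0.30307564, -0.72820783, -0.61470197],
       [ 0.21907752,  0.57452277, -0.78862452]]), 't': array([-0.49686852,  0.25016116,  0.92475982])}
top {'fx': 512.7157353913418, 'fy': 512.7157353913418, 'cx': 321.8549555099709, 'cy': 195.56453286952836, 'R': array([[-0.02320087, -0.99956503,  0.01820636],
       [-0.99539522,  0.02140221, -0.0934361 ],
       [ 0.0930058 , -0.02029032, -0.9954588 ]]), 't': array([0.01090509, 0.56263671, 1.18327986])}
{'t': 0.1, 'q': array([-1.29614009,  0.47770651,  0.02233938,  1.55638286, -0.01152934,
        1.10928466, -0.08311506]), 'joint_vel': array([-6.22597121e-04, -2.62453411e-03, -8.71437807e-05, -3.53903358e-03,
       -8.68368509e-04,  5.47027965e-06, -1.08477290e-03]), 'joint_torque': array([ 4.71425956e-03, -5.97762573e+01,  1.61384013e+00, -2.81957549e+01,
        1.28214262e-02,  5.01982140e-03, -1.40664116e-05]), 'eef_pos': array([0.25189552, 0.62564843, 0.2304174 ]), 'tool_rot': array([-1.11626106e-04,  1.90214683e-01,  9.81742171e-01, -8.19321971e-04]), 'contact_force': array([0.28863029, 0.60160902, 0.49411141]), 'torque': array([-0.01868197, -0.03230755,  0.0069659 ]), 'gripper_width': 1.0023472680261019}
```

View pics/side0.png

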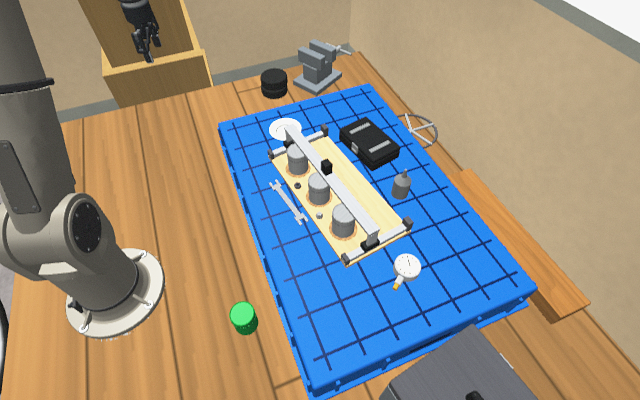

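View pics/top0.png

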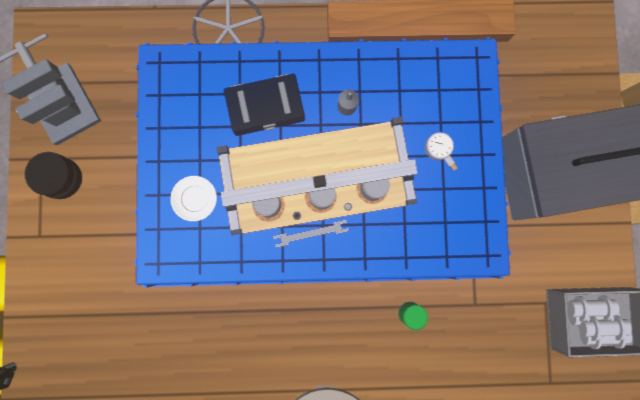

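The side view shows the rack in the centre with the grip block near (326,166) and the tins near (297,158), (318,186) and (343,220). In the top view the block is near (319,181) and the tins near (267,205), (321,195) and (375,186). Next I'll measure them from both depth views.

```bash
cat > h.py <<'E'
import numpy as np, cv2
from station import bot, vision
def load(n,i): z=np.load(f"pics/{n}{i}.npz"); return z['p'],z['d']
def shot(n,i):
    p,d=vision.read_camera(n); np.savez(f"pics/{n}{i}.npz",p=p,d=d); return p,d
def cloud(n,d):
    c=vision.calibration(n); v,u=np.mgrid[0:400,0:640]
    X=np.stack([(u-c['cx'])/c['fx']*d,(v-c['cy'])/c['fy']*d,d],-1)
    return (X-c['t'])@c['R']
def ray(n,u,v,z):
    c=vision.calibration(n); r=c['R'].T@np.array([(u-c['cx'])/c['fx'],(v-c['cy'])/c['fy'],1]); o=-c['R'].T@c['t']
    return o+r*(z-o[2])/r[2]
def crop(p,x0,x1,y0,y1,name,s=4): cv2.imwrite(name,cv2.resize(p[y0:y1,x0:x1,::-1],None,fx=s,fy=s,interpolation=cv2.INTER_CUBIC))
E
python3 - <<'E'
from h import *
for n in("side","top"):
    p,d=load(n,0); W=cloud(n,d); hsv=cv2.cvtColor(p,cv2.COLOR_RGB2HSV)
    box=(slice(110,270),slice(250,420)) if n=="side" else (slice(115,240),slice(210,420))
    Wb=W[box]; hb=hsv[box]; z=Wb[...,2]
    board=(hb[...,0]>12)&(hb[...,0]<30)&(hb[...,1]>60)&(hb[...,2]>150)
    print(n,"board z",np.percentile(z[board],[5,50,95]).round(4))
    blk=(hb[...,2]<70)&(z>.215)
    b=Wb[blk]; print("block top", len(b), b.mean(0).round(4), b.min(0).round(3),b.max(0).round(3))
    bar=(z>.185)&(z<.205)&(hb[...,1]<60)&(hb[...,2]>130); b=Wb[bar]
    (cx,cy),(w,h),a=cv2.minAreaRect((b[:,:2]*1000).astype(np.float32)); print("bar",cx,cy,w,h,a,np.median(b[:,2]))
    lid=(z>.172)&(z<.186)&(hb[...,1]<60); m=lid.astype(np.uint8)
    k,l,s,c=cv2.connectedComponentsWithStats(m)
    for i in range(1,k):
        if s[i,4]>60:
            q=Wb[l==i]; cc=cv2.minEnclosingCircle((q[:,:2]*1000).astype(np.float32)); print("lid",s[i,4],c[i]+[box[1].start,box[0].start],np.round(cc[0],1),round(cc[1],1),np.median(q[:,2]).round(4))
p,d=load("top",0); crop(p,200,425,105,250,"pics/c_top.png",3.5)
p,d=load("side",0); crop(p,255,425,115,270,"pics/c_side.png",3.8)
E
```

```text
side board z [0.0003 0.1127 0.1155]
block top 104 [ 0.5492 -0.0495  0.2894] [ 0.334 -0.535  0.215] [0.583 0.015 0.876]
bar 575.049072265625 6.938018798828125 214.49217224121094 362.6687316894531 36.925682067871094 0.19781369409102117
lid 217 [294.57603687 152.40092166] [536.5 117.3] 28.5 0.1812
lid 275 [316.74181818 182.11272727] [552.1   1. ] 28.2 0.1813
lid 335 [341.59402985 214.41492537] [ 568.5 -110.5] 28.2 0.1811
top board z [0.1098 0.1133 0.1169]
block top 4 [0.4502 0.0229 1.2303] [0.45  0.023 1.23 ] [0.45  0.023 1.23 ]
bar 557.5941162109375 4.761138916015625 63.95777893066406 398.89715576171875 8.496044158935547 0.19814862896743646
lid 395 [375.74177215 188.29113924] [ 567.7 -109.6] 28.3 0.1817
lid 395 [321.95443038 197.34936709] [552.3   2.2] 27.9 0.1817
lid 362 [265.6961326  206.32872928] [537. 118.] 27.6 0.1817
```

View pics/c_top.png

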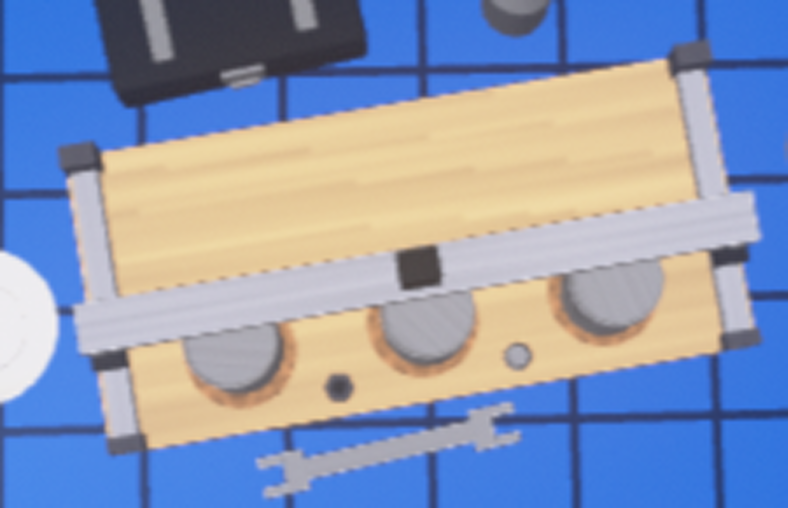

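The enlarged top view shows the bar over the rear part of the tins, with the block at crop (418,265). The locknut is at (339,387) and the axle cone at (517,356), both clear of the jaw line. Both views agree on the lids to about 1 mm. Next I'll locate the block.

```bash
python3 - <<'E'
from h import *
ux=np.array([.9908,.1355]); uy=np.array([-.1355,.9908]); m=np.array([.5524,.002])
for n,box in(("top",(170,200,305,335)),("side",(150,185,312,342))):
    p,d=load(n,0); W=cloud(n,d); a,b,c,e=box
    sub=W[a:b,c:e]; v=p[a:b,c:e].max(-1)
    k=v<100; q=sub[k]; top=q[q[:,2]>.224]
    print(n,k.sum(),len(top),np.percentile(q[:,2],[5,50,95]))
    if len(top):
        r=top[:,:2]-m; X,Y=r@ux,r@uy; print("rack X",np.percentile(X,[1,50,99]).round(4),"Y",np.percentile(Y,[1,50,99]).round(4),"z",np.median(top[:,2]))
    ys,xs=np.nonzero(k); print("px",xs.min()+c,xs.max()+c,ys.min()+a,ys.max()+a)
# bar edges in rack coords
p,d=load("top",0);W=cloud("top",d);z=W[...,2]
k=(z>.192)&(z<.203)&(p.max(-1)>130); k[:140]=0;k[230:]=0;k[:,:215]=0;k[:,425:]=0
r=W[k][:,:2]-m; print("bar X",np.percentile(r@ux,[2,50,98]).round(4),"Y",np.percentile(r@uy,[1,99]).round(4))
E
```

```text
top 115 105 [0.21834149 0.23213081 0.23530652]
rack X [0.0119 0.0208 0.0301] Y [-0.0085  0.0019  0.0127] z 0.23241973036235686
px 314 325 176 187
side 136 67 [0.2043329  0.22387918 0.23331089]
rack X [-0.0901  0.0202  0.0297] Y [-0.1778 -0.0035  0.0099] z 0.2310434184988121
px 321 331 159 174
bar X [0.0067 0.0217 0.0372] Y [-0.1934  0.1988]
```

Block centre is at about 21 mm travel, and 84 mm of push is left. I'll close the fingers and go to a point just in front of the block.

Call:
move_arm(
  increments="0 17 -40 6 0 0 0.033;0 17 -40 6 0 0 0.033;0 17 -40 6 0 0 0.033;0 17 -40 6 0 0 0.033;0 17 -40 6 0 0 0.033;0 17 -40 6 0 0 0.033;0 17 -40 6 0 0 0.033;0 17 -40 6 0 0 0.033",
  newtons=40,
)

```text
t: 1.1
eef_pos: [0.3884, 0.3045, 0.2793]
tool_rot: [-0.0, 0.059, 0.998, -0.0]
contact_force: [0.4, 0.3, 0.3]
gripper_width: 0.001
```

Call:
move_arm(
  increments="0 16 -38 0 0 0 0.032;0 16 -38 0 0 0 0.032;0 16 -38 0 0 0 0.032;0 16 -38 0 0 0 0.032;0 16 -38 0 0 0 0.032;0 16 -38 0 0 0 0.032;0 16 -38 0 0 0 0.032;0 17 -38 0 0 0 0.032",
)

```text
t: 2.1
eef_pos: [0.5172, 0.0009, 0.2791]
tool_rot: [-0.0, -0.069, 0.998, 0.0]
contact_force: [0.9, 0.7, 0.1]
gripper_width: 0.002
```

Call:
move_arm(
  increments="0 0 -1 -15 0 0 0;0 0 -2 -15 0 0 0;0 0 0 -15 0 0 0;0 0 0 -12 0 0 0;0 0 0 -10 0 0 0;0 0 0 0 0 0 0;0 5 0.7 0 0 0 0;0 5 0.7 0 0 0 0",
)

```text
t: 3.1
eef_pos: [0.528, 0.0007, 0.2129]
tool_rot: [0.001, -0.069, 0.998, 0.0]
contact_force: [-0.4, 0.0, -0.4]
gripper_width: -0.0
```

Call:
move_arm(
  increments="0 6 0.8 0 0 0 0;0 6 0.8 0 0 0 0;0 8 1.1 0 0 0 0;0 8 1.1 0 0 0 0;0 8 1.1 0 0 0 0;0 8 1.1 0 0 0 0;0 8 1.1 0 0 0 0;0 8 1.1 0 0 0 0",
)

```text
t: 4.1
eef_pos: [0.5874, 0.0091, 0.2122]
tool_rot: [-0.0, -0.069, 0.998, 0.0]
contact_force: [-3.5, 1.8, 1.1]
gripper_width: 0.0
```

Call:
move_arm(
  increments="0 6 0.8 0 0 0 0;0 6 0.8 0 0 0 0;0 6 0.8 0 0 0 0;0 6 0.8 0 0 0 0;0 6 0.8 0 0 0 0;0 4 0.5 0 0 0 0;0 3 0.4 0 0 0 0;0 3 0.4 0 0 0 0",
)

```text
t: 5.1
eef_pos: [0.6272, 0.0141, 0.2122]
tool_rot: [-0.0, -0.069, 0.998, 0.0]
contact_force: [-3.9, 1.7, 0.7]
gripper_width: 0.002
```

```bash
python3 - <<'E'
from h import *
o=bot.get_obs(); print(o['eef_pos'],o['contact_force'],o['q'])
p,d=shot("top",1); crop(p,200,425,105,250,"pics/c_top1.png",3.5)
E
```

```text
[0.62718307 0.01408179 0.21222897] [-3.94428458  1.72549764  0.69896524] [-0.38157493  0.43059804  0.34960294  1.71393397 -0.16794125  1.02678078
  1.73385382]
```

View pics/c_top1.png

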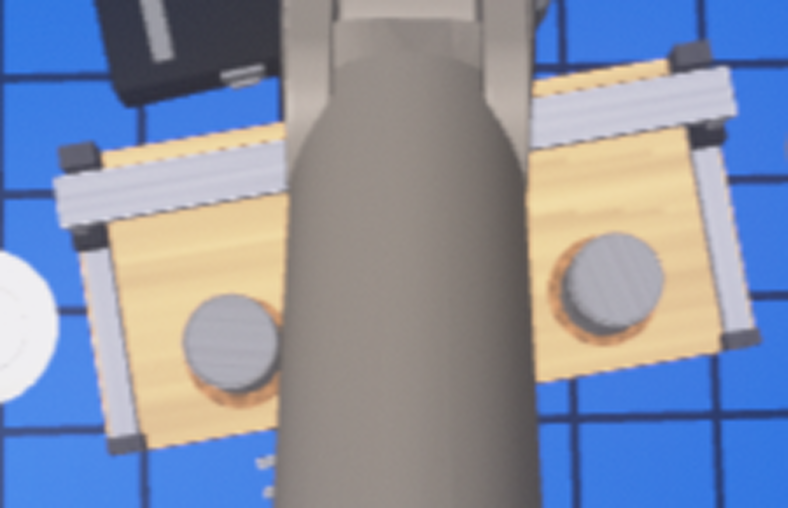

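The carriage has followed the push and is about 10 mm short of the stops. The right shoe is at (710,130) and the stop at (690,55). I'll push on gently.

Call:
move_arm(
  increments="0 2 0.3 0 0 0 0;0 2 0.3 0 0 0 0;0 1.5 0.2 0 0 0 0;0 1.5 0.2 0 0 0 0;0 1 0.1 0 0 0 0;0 1 0.1 0 0 0 0;0 0 0 0 0 0 0;0 0 0 0 0 0 0",
)

```text
t: 6.15
eef_pos: [0.6358, 0.0152, 0.2123]
tool_rot: [-0.0, -0.069, 0.998, 0.0]
contact_force: [-4.6, 2.2, 0.7]
gripper_width: -0.002
```

```bash
cat > bar.py <<'E'
from h import *
import sys
ux=np.array([.9908,.1355]); uy=np.array([-.1355,.9908]); m=np.array([.5524,.002])
def bar(i):
    p,d=shot("top",i);W=cloud("top",d);z=W[...,2]
    k=(z>.192)&(z<.203)&(p.max(-1)>130); k[:115]=0;k[230:]=0;k[:,:212]=0;k[:,425:]=0
    r=W[k][:,:2]-m; X,Y=r@ux,r@uy
    for lo,hi in((-.2,-.07),(.07,.2)):
        s=(Y>lo)&(Y<hi); print("bar X",np.percentile(X[s],[2,50,98]).round(4))
    return p,d
if __name__=="__main__":
    bar(sys.argv[1]); print(bot.get_obs()['contact_force'])
E
python3 bar.py 2
```

```text
bar X [0.0922 0.1067 0.1217]
bar X [0.0892 0.1036 0.1186]
[-4.7135485   0.81475337  1.91961035]
```

Call:
move_arm(
  increments="0 1 0.1 0 0 0 0;0 0 0 0 0 0 0;0 1 0.1 0 0 0 0;0 0 0 0 0 0 0;0 1 0.1 0 0 0 0;0 0 0 0 0 0 0;0 0 0 0 0 0 0;0 0 0 0 0 0 0",
)

```text
t: 7.2
eef_pos: [0.6358, 0.0152, 0.2123]
tool_rot: [-0.004, -0.068, 0.998, 0.0]
contact_force: [-16.5, 1.3, 8.3]
gripper_width: -0.001
```

The position has stalled and the force has risen to 16 N, so the carriage is home against its stops. I'll back off, rise, open and go over the left tin.

Call:
move_arm(
  increments="0 -4 -0.5 0 0 0 0;0 -10 -1.4 0 0 0 0;0 -15 -2 10 0 0 0;0 -15 -2 15 0 0 0;0.5 -15 8 20 0 0 0;1 -15 25 20 0 0 0;1 -13 35 0 0 0 0;1 -10 38 0 0 0 0",
)

```text
t: 8.2
eef_pos: [0.5417, 0.1159, 0.2788]
tool_rot: [0.001, -0.068, 0.998, 0.0]
contact_force: [0.6, -0.2, 0.1]
gripper_width: 0.849
```

```bash
cat > tins.py <<'E'
from bar import *
def tins(i):
    for n in("side","top"):
        p,d=bar(i) if n=="top" else shot(n,i)
        W=cloud(n,d); z=W[...,2]; hsv=cv2.cvtColor(p,cv2.COLOR_RGB2HSV)
        r=W[...,:2]-m; X=r@ux;Y=r@uy
        k=(z>.174)&(z<.187)&(hsv[...,1]<70)&(abs(X)<.06)&(abs(Y)<.175)
        q,l,s,c=cv2.connectedComponentsWithStats(k.astype(np.uint8))
        for j in range(1,q):
            if s[j,4]>60:
                w=W[l==j]; cc=cv2.minEnclosingCircle((w[:,:2]*1000).astype(np.float32)); print(n,"lid",s[j,4],np.round(cc[0],1),round(cc[1],1),w[:,:2].mean(0).round(4),np.median(w[:,2]).round(4))
        cork=(hsv[...,0]>5)&(hsv[...,0]<18)&(hsv[...,1]>100)&(abs(z-.112)<.006)&(abs(X)<.06)&(abs(Y)<.175)
        for y0 in(.115,0,-.115):
            w=W[cork&(abs(Y-y0)<.05)&(np.hypot(X,Y-y0)<.045)]
            if len(w)>20: cc=cv2.minEnclosingCircle((w[:,:2]*1000).astype(np.float32)); print(n,"cork",y0,len(w),np.round(cc[0],1),round(cc[1],1),np.median(w[:,2]).round(4))
    o=bot.get_obs(); print(o['eef_pos'],o['contact_force'])
if __name__=="__main__": tins(sys.argv[1])
E
python3 tins.py 3; python3 -c "
from h import *
p,d=load('side',3); crop(p,255,425,115,270,'pics/c_side3.png',3.8)"
```

```text
side lid 288 [539.3 117.4] 29.7 [0.5374 0.1156] 0.1813
side lid 352 [553.2   2. ] 29.2 [ 5.519e-01 -1.000e-04] 0.1815
side lid 428 [ 569.3 -109.8] 29.2 [ 0.5681 -0.1114] 0.1815
side cork 0.115 75 [536.5 116.4] 33.9 0.1136
side cork 0 70 [553.6   2.3] 34.3 0.1138
side cork -0.115 99 [ 570.4 -111.1] 34.4 0.1136
bar X [0.0922 0.1066 0.1218]
bar X [0.09   0.1052 0.1191]
top lid 581 [ 568.7 -109.6] 28.5 [ 0.5686 -0.1091] 0.1818
top lid 580 [552.6   2.3] 28.2 [0.5522 0.0022] 0.1818
top cork 0.115 61 [532.7  90.9] 18.6 0.1139
top cork 0 131 [552.3   3.9] 34.3 0.1137
top cork -0.115 112 [ 569.8 -109.8] 34.5 0.1136
[0.54069922 0.12065416 0.27819658] [ 0.2654767   0.0729267  -0.42108759]
```

View pics/c_side3.png

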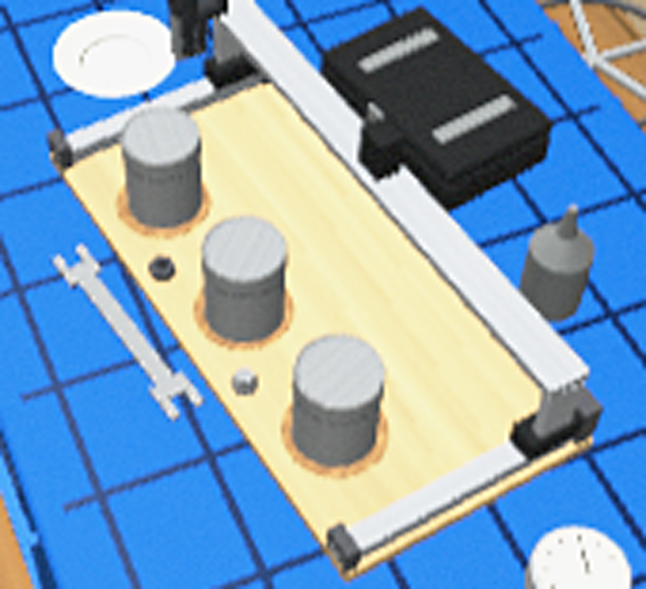

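The side view shows the bar against the rear stops, with the tins at crop (162,135), (243,250) and (338,372), all standing on their discs. I'll descend over the left tin.

Call:
move_arm(
  increments="1 -2 -2 -20 0 0 0;1 -2 -2 -25 0 0 0;1 0 0 -25 0 0 0;1 0 0 -25 0 0 0;1 0 0 -25 0 0 0;1 0 0 -17 0 0 0;1 0 0 -10 0 0 0;1 0 0 0 0 0 0",
)

```text
t: 9.3
eef_pos: [0.538, 0.1114, 0.1302]
tool_rot: [-0.0, -0.068, 0.998, -0.0]
contact_force: [-0.0, 0.4, 0.6]
gripper_width: 1.0
```

```bash
python3 - <<'E'
from h import *
print({k:v.round(4) for k,v in bot.get_obs().items() if k in('eef_pos','contact_force','joint_torque')})
p,d=shot('side',4); crop(p,255,425,95,250,'pics/c_side4.png',3.8)
E
```

```text
{'joint_torque': array([ 5.23000e-02, -4.63416e+01,  4.14800e+00, -2.17571e+01,
       -1.83000e-02, -1.08400e-01,  3.09000e-02]), 'eef_pos': array([0.538 , 0.1114, 0.1302]), 'contact_force': array([-0.0029,  0.4112,  0.613 ])}
```

View pics/c_side4.png

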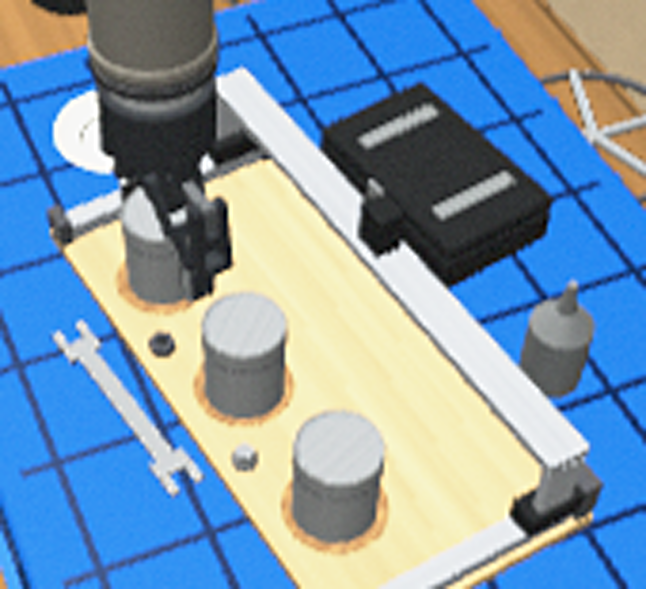

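The fingers straddle the left tin, with tips near crop (200,290), but sit about 6 mm too far to the right. I'll centre them and then close.

Call:
move_arm(
  increments="1 -0.5 3 0 0 0 0;1 -0.5 2.8 0 0 0 0;1 0 0 0 0 0 0;0.5 0 0 0 0 0 0;0.3 0 0 0 0 0 0;0 0 0 0 0 0 0;0 0 0 0 0 0 0;0 0 0 0 0 0 0",
  newtons=45,
)

```text
t: 10.35
eef_pos: [0.5372, 0.1177, 0.1307]
tool_rot: [0.0, -0.069, 0.998, 0.0]
contact_force: [-1.3, 1.0, 5.5]
gripper_width: 0.645
```

Call:
move_arm(
  increments="0 0 0 4 0 0 0;0 0 0 8 0 0 0;0 0 0 12 0 0 0;0 0 0 12 0 0 0;0 0 0 8 0 0 0;0 0 0 4 0 0 0;0 0 0 0 0 0 0;0 0 0 0 0 0 0",
)

```text
t: 11.35
eef_pos: [0.5368, 0.1174, 0.1779]
tool_rot: [-0.0, -0.069, 0.998, -0.0]
contact_force: [0.8, 0.2, -7.6]
gripper_width: 0.646
```

```bash
cat > heft.py <<'E'
from h import *
import sys
F=[];T=[]
for i in range(8):
    p,d=shot('side',sys.argv[1]); o=bot.get_obs(); F.append(o['contact_force']); T.append(o['joint_torque'])
print(np.mean(F,0).round(2),np.std(F,0).round(2),np.mean(T,0).round(2),np.std(T,0).round(2),o['eef_pos'].round(4),o['gripper_width'],o['t'])
crop(p,255,425,95,250,f'pics/c_h{sys.argv[1]}.png',3.8)
E
python3 heft.py 5
```

```text
[ 0.03 -0.12 -7.55] [0.7  0.36 0.44] [-0.000e+00 -4.905e+01  4.180e+00 -2.717e+01  1.000e-02  0.000e+00
  0.000e+00] [0.   0.08 0.01 0.04 0.   0.   0.  ] [0.5371 0.1175 0.1782] 0.6471432265317331 11.75
```

View pics/c_h5.png

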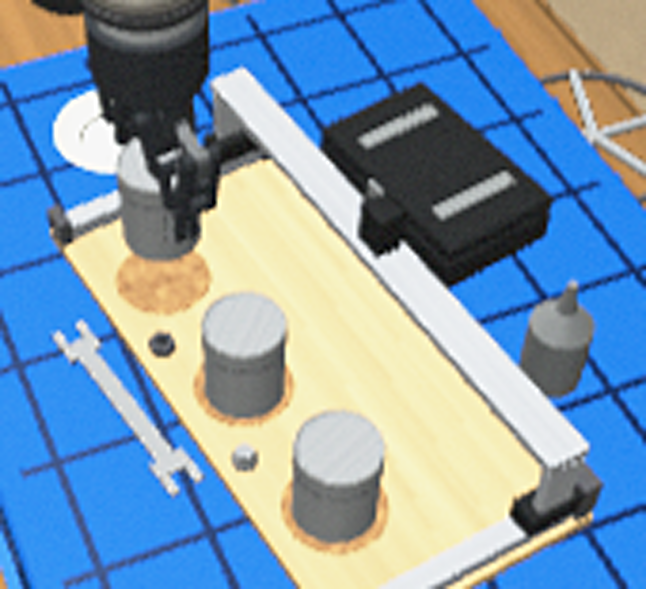

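The left tin hangs free above its disc at crop (163,275), and the force is 7.55 ± 0.15 N (about 0.77 kg). I'll set it back.

Call:
move_arm(
  increments="0 0 0 -6 0 0 0;0 0 0 -10 0 0 0;0 0 0 -10 0 0 0;0 0 0 -10 0 0 0;0 0 0 -7 0 0 0;0 0 0 -3 0 0 0;0 0 0 -1.5 0 0 0;0 0 0 0 0 0 0",
)

```text
t: 12.75
eef_pos: [0.5373, 0.1175, 0.131]
tool_rot: [0.0, -0.069, 0.998, 0.0]
contact_force: [-0.1, -0.1, -7.4]
gripper_width: 0.645
```

Still hanging slightly clear of the disc, so I'll lower a little more.

Call:
move_arm(
  increments="0 0 0 -0.5 0 0 0;0 0 0 -0.5 0 0 0;0 0 0 -0.5 0 0 0;0 0 0 0 0 0 0;0 0 0 0 0 0 0;0 0 0 0 0 0 0;0 0 0 0 0 0 0;0 0 0 0 0 0 0",
)

```text
t: 13.75
eef_pos: [0.5374, 0.1175, 0.1307]
tool_rot: [0.0, -0.068, 0.998, 0.0]
contact_force: [-4.8, -1.2, 6.6]
gripper_width: 0.646
```

Call:
move_arm(
  increments="0.75 0 0 0 0 0 0;1 0 0 0 0 0 0;1 0 0 0 0 0 0;1 0 0 0 0 0 0;1 0 0 15 0 0 0;1 0 0 25 0 0 0;1 0 0 25 0 0 0;1 0 0 20 0 0 0",
)

```text
t: 14.75
eef_pos: [0.5376, 0.1175, 0.2165]
tool_rot: [0.001, -0.068, 0.998, 0.0]
contact_force: [0.5, -0.3, -0.4]
gripper_width: 1.002
```

Call:
move_arm(
  increments="1 2 -16 0 0 0 0;1 4 -32 0 0 0 0;1 5 -35 0 0 0 0;1 3 -24 0 0 0 0;1 1 -9 0 0 0 0;1 0 0 0 0 0 0;1 0 0 0 0 0 0;1 0 0 0 0 0 0",
)

```text
t: 15.75
eef_pos: [0.552, 0.0026, 0.2142]
tool_rot: [-0.0, -0.069, 0.998, 0.0]
contact_force: [0.3, 0.3, 0.0]
gripper_width: 0.999
```

```bash
python3 tins.py 6
```

```text
side lid 264 [538.  117.5] 29.2 [0.535  0.1153] 0.1816
side lid 309 [551.9   2.6] 29.5 [ 5.488e-01 -5.000e-04] 0.1813
side lid 425 [ 569.2 -110.2] 28.8 [ 0.5682 -0.1115] 0.1815
side cork 0.115 67 [535.2 114.1] 33.2 0.1138
side cork 0 65 [552.    1.1] 33.5 0.1139
side cork -0.115 95 [ 569.8 -111.3] 34.0 0.1137
bar X [0.0923 0.108  0.1218]
bar X [0.0893 0.1037 0.1186]
top lid 569 [ 568.7 -109.6] 28.2 [ 0.5686 -0.1098] 0.1819
top lid 590 [537.9 117.7] 28.1 [0.5379 0.1176] 0.1818
top cork 0.115 138 [534.5 116.1] 34.4 0.1137
top cork -0.115 51 [ 569.1 -109.7] 34.0 0.1138
[0.55209056 0.00229974 0.21428249] [-0.83180291 -0.40676211  0.88719627]
```

The left tin is back on its disc. I'll descend on the middle tin and grip.

Call:
move_arm(
  increments="1 0 0 -10 0 0 0;1 0 0 -20 0 0 0;1 0 0 -20 0 0 0;1 0 0 -16 0 0 0;1 0 0 -10 0 0 0;1 0 0 -7 0 0 0;1 0 0 0 0 0 0;1 0 0 0 0 0 0",
)

```text
t: 16.85
eef_pos: [0.5525, 0.0015, 0.1318]
tool_rot: [0.0, -0.068, 0.998, 0.0]
contact_force: [0.2, 0.2, 0.7]
gripper_width: 0.999
```

Call:
move_arm(
  increments="0.7 0 0 0 0 0 0;0.5 0 0 0 0 0 0;0.3 0 0 0 0 0 0;0 0 0 0 0 0 0;0 0 0 0 0 0 0;0 0 0 0 0 0 0;0 0 0 3 0 0 0;0 0 0 5 0 0 0",
)

```text
t: 17.85
eef_pos: [0.5513, 0.0014, 0.1388]
tool_rot: [-0.001, -0.069, 0.998, -0.0]
contact_force: [-1.0, -0.1, -3.6]
gripper_width: 0.649
```

Call:
move_arm(
  increments="0 0 0 8 0 0 0;0 0 0 12 0 0 0;0 0 0 12 0 0 0;0 0 0 6 0 0 0;0 0 0 2 0 0 0;0 0 0 0 0 0 0;0 0 0 0 0 0 0;0 0 0 0 0 0 0",
)

```text
t: 18.85
eef_pos: [0.5519, 0.0015, 0.179]
tool_rot: [-0.0, -0.069, 0.998, -0.0]
contact_force: [0.1, -0.1, -4.5]
gripper_width: 0.646
```

```bash
python3 heft.py 7
```

```text
[-0.24 -0.14 -3.28] [0.53 0.45 0.44] [-0.000e+00 -4.649e+01  4.510e+00 -2.558e+01  1.000e-02  0.000e+00
  0.000e+00] [0.   0.02 0.   0.01 0.   0.   0.  ] [0.5521 0.0014 0.1793] 0.6470059643957135 19.25
```

View pics/c_h7.png

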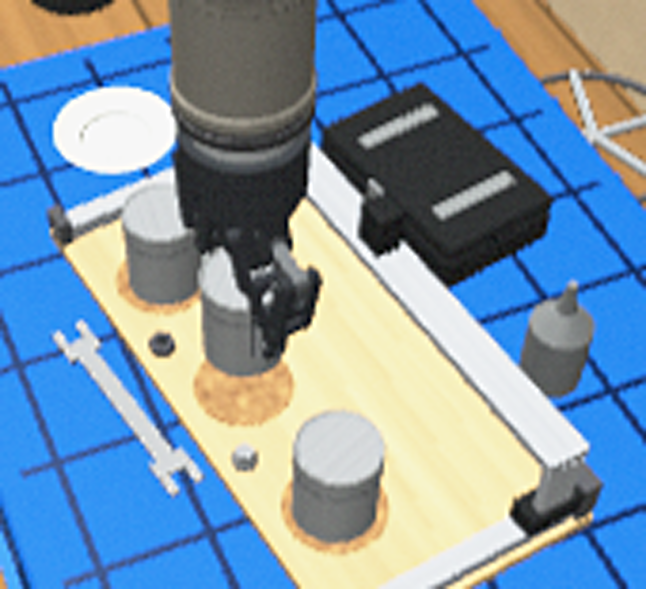

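The middle tin hangs free above its disc and weighs 3.3 N. I'll lower and release it.

Call:
move_arm(
  increments="0 0 0 -6 0 0 0;0 0 0 -11 0 0 0;0 0 0 -11 0 0 0;0 0 0 -10 0 0 0;0 0 0 -6 0 0 0;0 0 0 -3 0 0 0;0 0 0 -1.5 0 0 0;0 0 0 0 0 0 0",
)

```text
t: 20.25
eef_pos: [0.552, 0.0014, 0.1319]
tool_rot: [-0.0, -0.068, 0.998, 0.0]
contact_force: [-4.4, 0.2, 6.8]
gripper_width: 0.644
```

Call:
move_arm(
  increments="0 0 0 -0.5 0 0 0;0 0 0 -0.3 0 0 0;0 0 0 0 0 0 0;0 0 0 0 0 0 0;0.75 0 0 0 0 0 0;1 0 0 0 0 0 0;1 0 0 0 0 0 0;1 0 0 0 0 0 0",
)

```text
t: 21.25
eef_pos: [0.5522, 0.0015, 0.13]
tool_rot: [0.0, -0.069, 0.998, -0.0]
contact_force: [-0.6, -0.5, 0.1]
gripper_width: 1.0
```

Call:
move_arm(
  increments="1 0 0 15 0 0 0;1 0 0 25 0 0 0;1 0 0 25 0 0 0;1 2 -12 20 0 0 0;1 4 -27 0 0 0 0;1 5 -35 0 0 0 0;1 4 -27 0 0 0 0;1 1 -10 0 0 0 0",
)

```text
t: 22.25
eef_pos: [0.5683, -0.1115, 0.216]
tool_rot: [0.001, -0.067, 0.998, -0.0]
contact_force: [0.0, 1.3, 0.5]
gripper_width: 0.998
```

```bash
python3 tins.py 8
```

```text
side lid 295 [538.1 117.4] 29.8 [0.5378 0.1148] 0.1816
side lid 348 [553.1   0.8] 29.3 [ 5.519e-01 -5.000e-04] 0.1814
side lid 395 [ 568.5 -110. ] 29.0 [ 0.5662 -0.1109] 0.1816
side cork 0.115 63 [535.4 115.4] 33.0 0.1136
side cork 0 62 [552.7   1.8] 33.4 0.1133
side cork -0.115 85 [ 569.7 -110.8] 34.1 0.1136
bar X [0.092  0.1077 0.1218]
bar X [0.0892 0.1036 0.1186]
top lid 581 [552.9   1.8] 28.3 [0.5522 0.0016] 0.182
top lid 589 [538.  117.7] 28.1 [0.5379 0.1175] 0.1819
top cork 0.115 127 [535.1 116.6] 34.0 0.1138
top cork 0 139 [552.    3.8] 34.5 0.1139
top cork -0.115 43 [549.8 -90.3] 18.6 0.1141
[ 0.56812246 -0.11032497  0.21551473] [0.26237596 0.15738148 0.78380995]
```

Call:
move_arm(
  increments="1 0 0 -10 0 0 0;1 0.5 0.5 -20 0 0 0;1 0 0 -20 0 0 0;1 0 0 -17 0 0 0;1 0 0 -10 0 0 0;1 0 0 -7 0 0 0;1 0 0 0 0 0 0;1 0 0 0 0 0 0",
)

```text
t: 23.35
eef_pos: [0.569, -0.1092, 0.1315]
tool_rot: [0.0, -0.068, 0.998, -0.0]
contact_force: [0.7, 0.1, 0.4]
gripper_width: 1.0
```

Call:
move_arm(
  increments="0.7 0 0 0 0 0 0;0.5 0 0 0 0 0 0;0.3 0 0 0 0 0 0;0 0 0 0 0 0 0;0 0 0 0 0 0 0;0 0 0 0 0 0 0;0 0 0 3 0 0 0;0 0 0 5 0 0 0",
)

```text
t: 24.35
eef_pos: [0.5679, -0.1089, 0.1385]
tool_rot: [-0.001, -0.069, 0.998, 0.0]
contact_force: [0.0, -0.2, -2.4]
gripper_width: 0.646
```

Call:
move_arm(
  increments="0 0 0 8 0 0 0;0 0 0 12 0 0 0;0 0 0 12 0 0 0;0 0 0 6 0 0 0;0 0 0 2 0 0 0;0 0 0 0 0 0 0;0 0 0 0 0 0 0;0 0 0 0 0 0 0",
)

```text
t: 25.35
eef_pos: [0.5684, -0.109, 0.1786]
tool_rot: [-0.0, -0.069, 0.998, 0.0]
contact_force: [-0.1, 1.4, -1.9]
gripper_width: 0.648
```

```bash
python3 heft.py 9
```

```text
[ 0.18  0.01 -2.65] [0.42 0.44 0.39] [-0.000e+00 -4.897e+01  5.560e+00 -2.557e+01  1.000e-02  0.000e+00
  0.000e+00] [0.   0.02 0.   0.01 0.   0.   0.  ] [ 0.5686 -0.1091  0.179 ] 0.6452799370289645 25.75
```

View pics/c_h9.png

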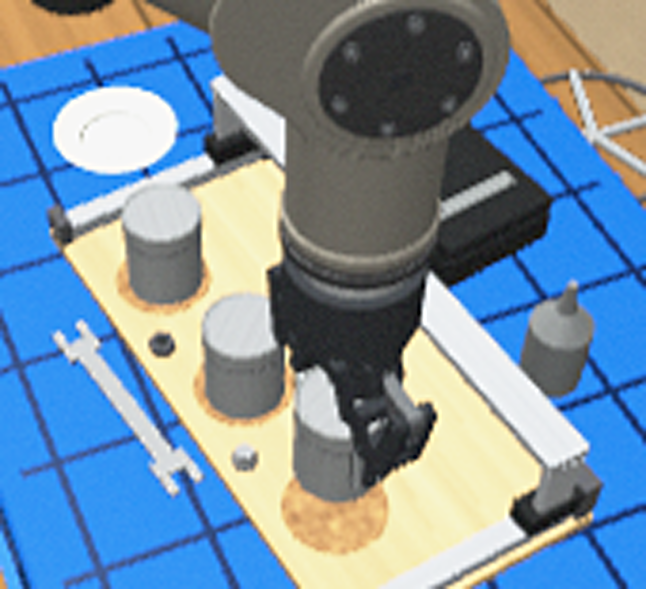

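The right tin hangs free and weighs 2.65 N, so the left tin (7.55 N) is clearly the heaviest. I'll set the right one back and return to the left.

Call:
move_arm(
  increments="0 0 0 -6 0 0 0;0 0 0 -11 0 0 0;0 0 0 -11 0 0 0;0 0 0 -10 0 0 0;0 0 0 -6 0 0 0;0 0 0 -3 0 0 0;0 0 0 -1.5 0 0 0;0 0 0 0 0 0 0",
)

```text
t: 26.75
eef_pos: [0.5685, -0.1091, 0.1317]
tool_rot: [-0.0, -0.068, 0.998, 0.0]
contact_force: [-4.5, 0.4, 6.6]
gripper_width: 0.646
```

Call:
move_arm(
  increments="0 0 0 -0.5 0 0 0;0 0 0 -0.3 0 0 0;0 0 0 0 0 0 0;0 0 0 0 0 0 0;0.75 0 0 0 0 0 0;1 0 0 0 0 0 0;1 0 0 0 0 0 0;1 0 0 0 0 0 0",
)

```text
t: 27.75
eef_pos: [0.5687, -0.1091, 0.1296]
tool_rot: [-0.0, -0.069, 0.998, -0.0]
contact_force: [0.6, 1.2, -0.1]
gripper_width: 1.002
```

Call:
move_arm(
  increments="1 0 0 15 0 0 0;1 0 0 25 0 0 0;1 0 0 25 0 0 0;1 -1 8 20 0 0 0;1 -4 28 0 0 0 0;1 -5 40 0 0 0 0;1 -5 40 0 0 0 0;1 -5 40 0 0 0 0",
)

```text
t: 28.75
eef_pos: [0.5487, 0.0481, 0.2159]
tool_rot: [0.001, -0.068, 0.998, 0.0]
contact_force: [0.9, -0.2, -0.2]
gripper_width: 1.002
```

Call:
move_arm(
  increments="1 -4 34 0 0 0 0;1 -4 24 0 0 0 0;1 -2 12 0 0 0 0;1 0 0 0 0 0 0;1 0 0 0 0 0 0;1 0 0 0 0 0 0;1 0 0 0 0 0 0;1 0 0 0 0 0 0",
)

```text
t: 29.75
eef_pos: [0.5387, 0.1166, 0.2147]
tool_rot: [-0.0, -0.068, 0.998, -0.0]
contact_force: [-0.0, 0.1, -0.4]
gripper_width: 1.0
```

```bash
python3 tins.py 10
```

```text
side lid 262 [538.6 118. ] 29.2 [0.5352 0.1138] 0.1815
side lid 355 [553.    0.7] 28.7 [ 0.5519 -0.0008] 0.1816
side lid 420 [ 569.7 -108.5] 29.5 [ 0.5682 -0.1109] 0.1816
side cork 0.115 71 [536.2 115.7] 33.6 0.1138
side cork 0 66 [552.7   1.6] 33.9 0.1137
side cork -0.115 94 [ 569.9 -110.8] 33.8 0.1136
bar X [0.0923 0.1067 0.1216]
bar X [0.0908 0.1083 0.1195]
top lid 577 [ 568.6 -108.8] 28.3 [ 0.5682 -0.1087] 0.1819
top lid 579 [552.6   1.5] 28.0 [0.5522 0.0015] 0.1816
top cork 0 131 [552.3   4.1] 34.4 0.1134
top cork -0.115 104 [ 569.8 -109.9] 34.4 0.1141
[0.53864738 0.116819   0.2146937 ] [ 0.66375228  0.09525043 -0.56723021]
```

The other two tins stand within 3 mm of their discs' centres. I'll regrip the left tin and lift it 100 mm.

Call:
move_arm(
  increments="1 0 0 -10 0 0 0;1 -0.5 0.5 -20 0 0 0;1 0 0 -20 0 0 0;1 0 0 -16 0 0 0;1 0 0 -10 0 0 0;1 0 0 -7 0 0 0;1 0 0 0 0 0 0;1 0 0 0 0 0 0",
)

```text
t: 30.85
eef_pos: [0.5385, 0.1176, 0.1322]
tool_rot: [0.0, -0.069, 0.998, 0.0]
contact_force: [0.6, 0.4, -0.4]
gripper_width: 1.003
```

Call:
move_arm(
  increments="0.7 0 0 0 0 0 0;0.5 0 0 0 0 0 0;0.3 0 0 0 0 0 0;0 0 0 0 0 0 0;0 0 0 0 0 0 0;0 0 0 0 0 0 0;0 0 0 3 0 0 0;0 0 0 5 0 0 0",
)

```text
t: 31.85
eef_pos: [0.5367, 0.117, 0.1386]
tool_rot: [-0.002, -0.069, 0.998, -0.001]
contact_force: [0.0, 0.0, -7.7]
gripper_width: 0.644
```

Call:
move_arm(
  increments="0 0 0 10 0 0 0;0 0 0 15 0 0 0;0 0 0 18 0 0 0;0 0 0 18 0 0 0;0 0 0 15 0 0 0;0 0 0 10 0 0 0;0 0 0 4 0 0 0;0 0 0 2 0 0 0",
)

```text
t: 32.85
eef_pos: [0.5379, 0.1174, 0.2315]
tool_rot: [-0.0, -0.069, 0.998, -0.0]
contact_force: [0.2, 0.7, -7.4]
gripper_width: 0.645
```

Call:
move_arm(
  increments="0 0 0 0 0 0 0;0 0 0 0 0 0 0;0 0 0 0 0 0 0;0 0 0 0 0 0 0;0 0 0 0 0 0 0;0 0 0 0 0 0 0;0 0 0 0 0 0 0;0 0 0 0 0 0 0",
)

```text
t: 33.85
eef_pos: [0.5381, 0.1175, 0.2317]
tool_rot: [-0.0, -0.069, 0.998, 0.0]
contact_force: [1.1, -0.4, -7.2]
gripper_width: 0.643
```

```bash
python3 heft.py 11; python3 bar.py 12; python3 - <<'E'
from h import *
p,d=load('top','12'); crop(p,200,425,105,250,"pics/c_top12.png",3.5)
E
```

```text
[-0.   -0.2  -7.57] [0.37 0.31 0.48] [-0.000e+00 -4.678e+01  3.720e+00 -2.956e+01  1.000e-02  1.000e-02
 -0.000e+00] [0. 0. 0. 0. 0. 0. 0.] [0.5381 0.1175 0.2317] 0.6410087864617396 34.25
bar X [0.0922 0.1068 0.1218]
bar X [0.0903 0.1058 0.1197]
[ 0.18212684  0.26845198 -7.04971269]
```

View pics/c_h11.png

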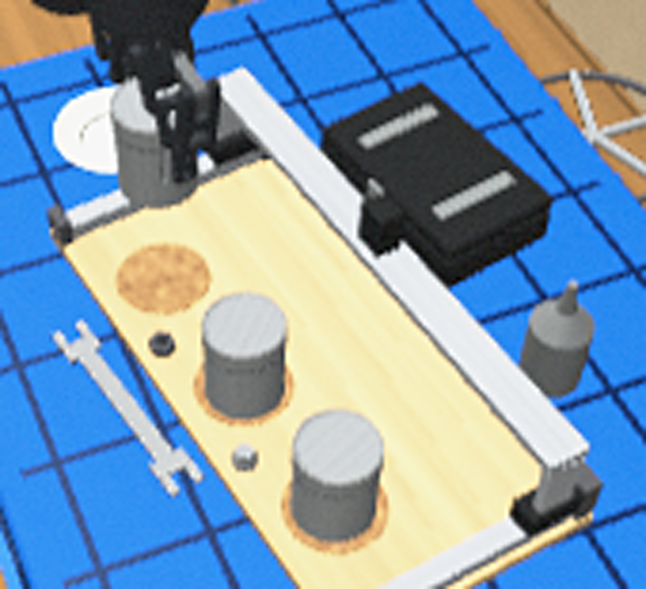

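View pics/c_top12.png

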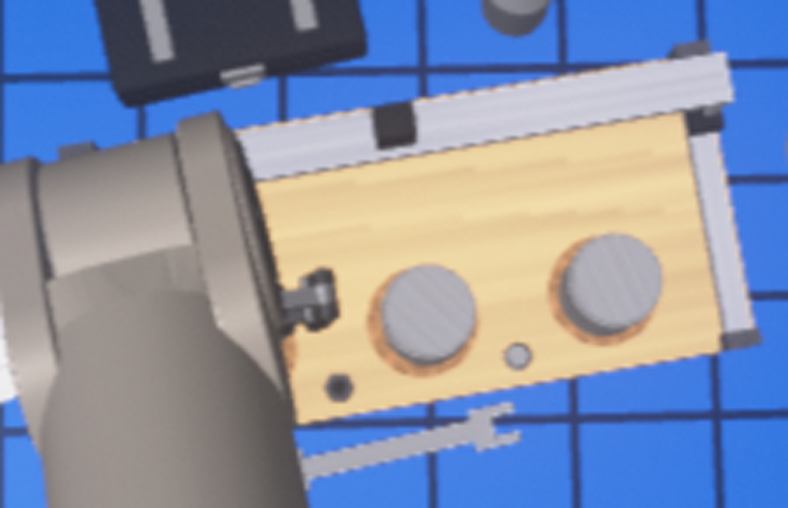

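The side view shows the heavy tin held upright at crop (155,145) above its empty disc at (163,278). The other two stand on their discs at (243,355) and (338,475). The top view shows the bar at the stops and the nuts and spanner where they were. Lift height is about 99 mm, so I'll hand in.

```bash
python3 -c "
from station import bot
print(bot.hand_in())"
```

```text
the job is handed in; nothing more can be done
None
```

I slid the carriage home, hefted the three tins from left to right, and handed in holding the left one, which is the heaviest. The hand-in reports no verdict.

- **Carriage:** I pushed the grip block until the arm stalled at about 16 N. At the end the bar measured about 106 mm beyond the row, so it is still at its stops.
- **Weights:** left 7.6 N (about 0.77 kg), middle 3.3 N, right 2.7 N. Lifting the left tin a second time gave 7.57 N again.
- **Final hold:** the left tin is upright and still, about 99 mm above the board, with about 34 s used of the 64 s.
- **Other tins:** both stand on their discs, within about 3 mm of the centres when last measured, just before the final lift.
- **Bystanders:** those visible in the last pictures look unmoved. I checked them only by eye, and the last crops did not show the gauge head.

None of the checks failed. The top and side views agreed to about 2 mm on most measurements. The top view's disc readings under the arm were cut off, so I ignored those.

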